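# Unbox joint servos from a tight-lidded carton into the parts tray

### The job

Unpack the carton of servos standing in the fixture: first swing the fixture's hold-down lever round until its toe lies square across the carton's foot, so that the base stays down, then draw the deep, tight lid straight up off it and stand the lid, open side down, on the bare desk. Move every servo from the carton into the grey tray, one to a compartment and flat on its floor, keeping the lever across the foot until the carton is empty, and then swing the lever back until its toe points straight away from the carton along the carton's length. Leave the carton base in its nest, and the mug, the circuit board and the screwdriver where they are.

Things in the scene. Friction and masses are not known exactly. Their poses are not given: they have to be found in the camera images.
- fixture: Aluminium plate fixed to the desk, 12 mm thick; origin on the desk under the middle of the carton's nest, z up, y along the carton. Plate runs x -90..+55, y -150..+150 mm. Low fences hold the carton's foot within about 1.5 mm; a fixed heel clip (top 28 mm above desk) overhangs the foot's -y end, the hold-down lever works at the +y end.
- clamp (a joint): Angle of the L-shaped hold-down lever about its upright pivot. 0: toe points away from the carton (fixture +y), handle arm to fixture -x. Grows clockwise seen from above. 1.571: toe points to fixture +x, square across the +y end of the carton's foot, 1.5 mm above it; handle arm to +y. Range -0.6..2.0; beyond about 1.7 the toe meets the lid. Stiff (about 2 N at the knob), stays where left.
- clamp_knob (a point): Middle of the lever's black upright round knob, at the end of the handle arm: diameter 20 mm, from 27 to 75 mm above the desk (this point at 53 mm), 78 mm from the pivot axis. Can be pinched from above from any side.
- clamp_pivot (a point): On the lever's upright pivot axis, at fixture x -60, y +112 mm. Both lever bars are flat steel 14 mm wide, 19.5 to 27.5 mm above the desk; the toe reaches 76 mm from here.
- carton: Loose cardboard base, 180 g empty, in the nest (underside 12 mm above desk). Origin: centre of underside, y along it. Foot 66 x 254 x 6 mm, 32 mm longer than the lid at each end. End walls 46 mm wide up to 50 mm above the underside (outer faces y +-91), side walls up to 18 (outer faces x +-23). Five pockets along y at -68, -34, 0, 34, 68 mm; ribs 14 mm high. Sprung tabs on the end walls grip the lid.
- lid: Loose cardboard lid, 54 (x) x 190 (y) x 51 (z) mm, walls 2.5 mm, open below, 90 g. Origin: centre of the open rim, z up, y along its length. On the carton its rim meets the foot (6 mm above the carton's underside). Tight: takes about 10 N over the first 38 mm, more than the loaded carton weighs; free once raised 44 mm.
- servo1: Loose black servo, 36 (x) x 26 (y) x 40 (z) mm, with an aluminium disc (19 mm across, 4 mm high) on top, 60 g. Origin at the middle of the block (20 mm above its underside when upright), z towards the disc, which sits at x +7 mm. Stands upright in one of the carton's pockets, underside 6 mm above the carton's underside, its x across the carton. Three to five are present; None if absent.
- servo2: Loose black servo, 36 (x) x 26 (y) x 40 (z) mm, with an aluminium disc (19 mm across, 4 mm high) on top, 60 g. Origin at the middle of the block (20 mm above its underside when upright), z towards the disc, which sits at x +7 mm. Stands upright in one of the carton's pockets, underside 6 mm above the carton's underside, its x across the carton. Three to five are present; None if absent.
- servo3: Loose black servo, 36 (x) x 26 (y) x 40 (z) mm, with an aluminium disc (19 mm across, 4 mm high) on top, 60 g. Origin at the middle of the block (20 mm above its underside when upright), z towards the disc, which sits at x +7 mm. Stands upright in one of the carton's pockets, underside 6 mm above the carton's underside, its x across the carton. Three to five are present; None if absent.
- servo4: Loose black servo, 36 (x) x 26 (y) x 40 (z) mm, with an aluminium disc (19 mm across, 4 mm high) on top, 60 g. Origin at the middle of the block (20 mm above its underside when upright), z towards the disc, which sits at x +7 mm. Stands upright in one of the carton's pockets, underside 6 mm above the carton's underside, its x across the carton. Three to five are present; None if absent.
- servo5: Loose black servo, 36 (x) x 26 (y) x 40 (z) mm, with an aluminium disc (19 mm across, 4 mm high) on top, 60 g. Origin at the middle of the block (20 mm above its underside when upright), z towards the disc, which sits at x +7 mm. Stands upright in one of the carton's pockets, underside 6 mm above the carton's underside, its x across the carton. Three to five are present; None if absent.
- tray: Loose grey plastic tray, 122 (x) x 166 (y) x 18 mm high, about 350 g, floor 4 mm thick. Six square compartments, 50 x 50 mm, in two rows of three; walls 4 mm, a 14 mm wide rib along y between the rows. Origin at the centre of the underside, z up.
- tray_c1 (a point): Centre of the floor of compartment 1 of the tray (axes as the tray's).
- tray_c2 (a point): Centre of the floor of compartment 2 of the tray (axes as the tray's).
- tray_c3 (a point): Centre of the floor of compartment 3 of the tray (axes as the tray's).
- tray_c4 (a point): Centre of the floor of compartment 4 of the tray (axes as the tray's).
- tray_c5 (a point): Centre of the floor of compartment 5 of the tray (axes as the tray's).
- tray_c6 (a point): Centre of the floor of compartment 6 of the tray (axes as the tray's).
- mug: Bystander: white mug, 80 mm across, 90 mm high; origin under its centre.
- board: Bystander: small green single-board computer with a black heatsink, 70 x 100 x 24 mm; origin under its centre.
- screwdriver: Bystander: screwdriver, 170 mm long, lying on the desk.

How it is judged:
By the outcome, as a careful person would: the job done as asked, in the order asked, and still so for the second after the job is handed in, with the robot touching nothing.
Of servo1, servo2, servo3, servo4, servo5 only 3 to 5 are there at a start; the rules pass over those that are not, and their reading is None.
At some moment in a run one of tray may be knocked a few centimetres aside while the robot is not near it.
Once in a run the grip may slacken for a moment while it holds something.
It also fails if it takes over 210 s, if anything falls off the work surface, if the arm or the gripper's body presses on something with over 40 N, if the wrist force passes 120 N, or if a joint passes its speed limit or range.

### The arm

A 6-joint arm with a two-finger parallel gripper is mounted at the origin on the work surface. World frame = base frame: x ahead of the robot, y to its left, z up, the work surface at z = 0. Lengths are in m, angles in degrees, forces in N, time in s.
With the tool pointing down it reaches from about 0.35 to 0.875 m from the base axis. Payload 4.2 kg.
Tool frame: the origin (TCP) lies midway between the tips of the shut fingers; the grasp point (between the pads) lies 19 mm behind it; z points along the fingers, y is the line along which they close (so a half turn about z gives the same grasp; the last joint's range is limited). The gripper opens to 87 mm and grips with 3 to 60 N. Pads are 19 mm wide; open, the fingers measure 117 mm over their backs; the gripper's body (75 mm by 190 mm) begins 51 mm behind the grasp point.
Start: joints at [14.817, 22.042, 0.453, 0, -68.411, -14.817], TCP at [0.625, 0, 0.198] pointing down, gripper open.
Joint ranges: [-179.83, 179.83], [-69.29, 118.12], [-61.27, 80.66], [-181.25, 117.63], [-171.15, -9.14], [-177.46, 177.46]. Speed limits (degrees/s): [159.86, 159.86, 180, 180, 180, 180].

### API

Orientations are given as a 3x3 rotation matrix whose columns are the frame's x, y, z axes.
In Python, from station import r, cams gives the robot as it stands.
- The arm moves only by the tool play_rows, never from a script. Its argument "commands" is text: rows parted by semicolons, each of 6 numbers parted by spaces: the shift along the world's x, y, z normalised to -1 to 1, where 1 is 30 mm, then the turn, a rotation vector about the world's x, y, z normalised to -1 to 1, where 1 is 0.15 rad. A call has 1 to 20 rows; each row shifts and turns the commanded pose from where the row before left it; what a row does not reach is not made up. A row lasts 1/10 s, in which the tool goes at most 50 mm and 8.59 degrees, less where a joint would pass 70% of its speed; a pose out of reach is approached as far as the arm can. A call with a number of a shift or a turn outside -1 to 1 is refused whole. A call with a gripper value outside its range is refused whole. "grip" is the finger opening in mm, from 0 to 87, set as the call begins (left out, the last holds). The fingers move at their own pace and stop on an object; the grip force is fixed at half the most. Time passes only in rows, so rows that do not move let the fingers close. It gives the time, the measured TCP pose, the force, the opening and the grip force at its end, in the units of the state.
- r.sense(): the state, without advancing time (a new reading comes with each control period).
- cams.capture(name): name is "scene" or "side" or "wrist"; returns (picture, depth): 400x640x3 uint8, blue, green, red; 400x640 float32, m along the optical axis (not along the pixel's ray), 0 where there is no reading.
- cams.camera_info(name): a dict with "mtx" (3x3 intrinsics, pixels), "R" (3x3) and "t" (3): a world point X has camera coordinates R X + t. Camera axes: x right, y down, z forward; pixel columns grow to the right and rows downward; lengths in m; the calibration is good to about 2 mm. A picture is of the moment at which its call begins: read the wrist's pose just before it. camera_info takes no time and is no camera call; for the wrist camera it gives the pose at the moment of the call.
- r.finish_job(): hands the job in; it is judged then, once.
The state is a dict: "time_s": time; "joints": joint angles; "joint_velocities": joint speeds; "effort": joint torques, N m; "tcp_pos": TCP position; "ee_rot": TCP orientation; "wrist_force": force on the tool from outside, world axes, zero at the start; "moment": the same for the moment, N m; "gripper_width": opening from 0.0 (shut) to 1.0 (fully open); "gripper_force": force on a finger pad.
Only numpy, scipy, OpenCV 4.12 (cv2) and the standard library are available. Lean on these libraries where they do the work, as an engineer would, in place of code of your own. Each camera call takes 0.05 s, during which the arm holds its last target. There are 200 camera calls.

## Working session

There is one attempt and no reset: what is moved stays moved. The work goes in short steps, Python scripts to look and compute and a tool call to move; the robot and the scene stay as the last step left them, time stands still between calls to the robot, and variables do not carry over. Pictures are saved under pics/ and viewed, at most 14 in all, crops included, and the job is handed in when it is done.

Besides the shell and the picture viewer there is one more tool, called by a JSON object that holds its "fn" and its "kwargs". play_rows: Moves the arm, as the interface text tells. Scaled input: -1 to 1 covers 30 mm each way for a shift and 0.15 rad each way for a turn. Its arguments: {"type":"object","properties":{"commands":{"type":"string"},"grip":{"type":"number"}},"required":["commands"]}

```bash
ls; mkdir -p pics; cat > h.py <<'E'
import numpy as np, cv2
from station import r, cams
def cap(n,f=None):
    ci=cams.camera_info(n); p,d=cams.capture(n)
    np.savez(f'{f or n}.npz',p=p,d=d,K=ci['mtx'],R=ci['R'],t=ci['t'])
    return p,d,ci
def load(f):
    return np.load(f'{f}.npz')
def P(z,u,v,d=None):
    "pixel->world by depth"
    if d is None:
        a=z['d'][int(v)-1:int(v)+2,int(u)-1:int(u)+2]; a=a[a>0]; d=np.median(a)
    c=np.linalg.solve(z['K'],[u,v,1])*d
    return z['R'].T@(c-np.ravel(z['t']))
def Pz(z,u,v,h):
    "pixel -> world on plane z=h"
    o=-z['R'].T@np.ravel(z['t']); w=z['R'].T@np.linalg.solve(z['K'],[u,v,1])
    return o+w*(h-o[2])/w[2]
def proj(z,X):
    c=z['R']@np.asarray(X)+np.ravel(z['t']); c=z['K']@c; return c[:2]/c[2]
def cloud(z):
    d=z['d']; v,u=np.nonzero(d>0); c=np.linalg.inv(z['K'])@np.vstack([u,v,np.ones_like(u)])*d[v,u]
    return (z['R'].T@(c-np.ravel(z['t'])[:,None])).T,u,v
E
python3 - <<'E'
from h import *
for n in ('scene','side'):
    p,d,ci=cap(n); cv2.imwrite(f'pics/{n}0.png',p); print(n,-ci['R'].T@np.ravel(ci['t']),(d>0).mean())
print(r.sense()['tcp_pos'],r.sense()['time_s'])
E
```

```text
pics
scene [ 1.34969673 -0.53772267  0.65001557] 0.99590625
side [ 0.43161957 -0.59621291  0.62647408] 0.99589453125
[6.24420231e-01 2.42899061e-05 1.97257065e-01] 0.1
```

View pics/scene0.png

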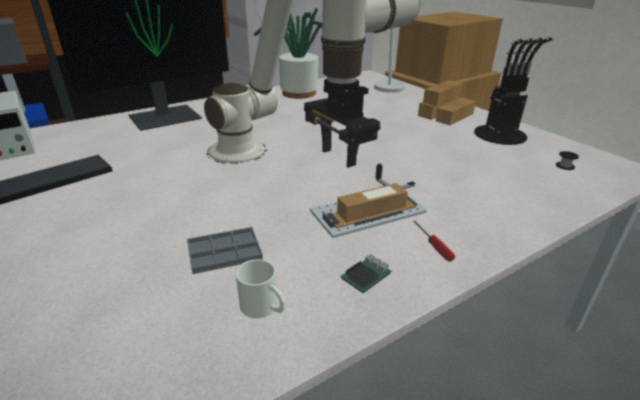

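View pics/side0.png

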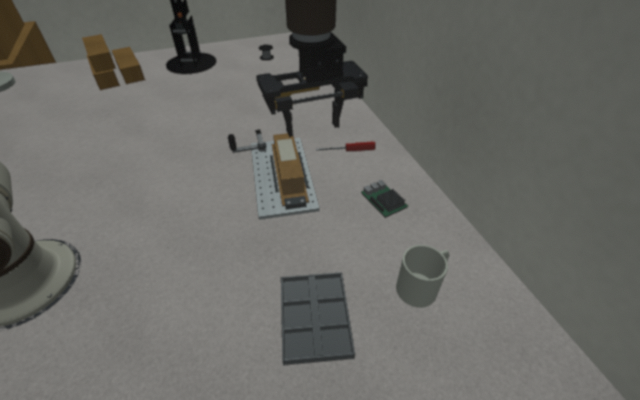

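Scene: the carton's fixture is at about (367,207), the tray at (225,248), the mug at (257,288), the board at (366,272) and the screwdriver at (435,240). Side: the fixture is at (285,175) with the knob at (232,142) and pivot at (260,138). The tray is at (316,317).

```bash
python3 - <<'E'
from h import *
for n in ('side','scene'):
    z=load(n); X,u,v=cloud(z)
    def box(name,reg,lo,hi):
        m=(u>reg[0])&(u<reg[2])&(v>reg[1])&(v<reg[3])&(X[:,2]>lo)&(X[:,2]<hi)
        q=X[m]; 
        (c,s,a)=cv2.minAreaRect((q[:,:2]*1000).astype(np.float32)); print(n,name,len(q),np.round(c,1),np.round(s,1),round(a,1),'z',np.round(np.median(q[:,2])*1000,1))
    R={'side':[(265,130,315,205),(245,130,325,220),(270,265,360,370),(225,130,240,155)],'scene':[(330,180,410,220),(305,175,430,240),(180,220,268,275),(374,162,384,182)]}[n]
    box('lid',R[0],.063,.078); box('plate',R[1],.008,.0155); box('tray',R[2],.012,.024); box('knob',R[3],.045,.09)
    m=(np.abs(X[:,2])<.003); print('desk z',np.median(X[(X[:,2]<.01)&(X[:,2]>-.01)][:,2]))
z=load('side')
for k in [(253,155),(305,150),(318,210),(260,217)]: print(k,Pz(z,*k,.012).round(4))
for k in [(281,276),(342,273),(353,356),(283,362)]: print(k,Pz(z,*k,.018).round(4))
a=cv2.resize(z['p'][120:225,220:330],None,fx=5,fy=5,interpolation=cv2.INTER_CUBIC)
cv2.imwrite('pics/c1.png',a)
E
```

```text
side lid 984 [599.5 139.3] [193.   54.3] 82.0 z 67.8
side plate 2251 [609.9 138.6] [303.  202.5] 81.8 z 10.9
side tray 1760 [ 533.7 -270.6] [168.1 122.1] 76.0 z 16.6
side knob 80 [477.8 262.1] [15.7 19.3] 79.2 z 62.0
desk z -0.0011275397610924518
scene lid 816 [601.7 138.7] [191.7  60.3] 81.7 z 68.7
scene plate 1016 [636.1 120.6] [320.6 228.7] 68.1 z 12.1
scene tray 911 [ 535.2 -271.2] [165.8 127.3] 76.1 z 17.2
scene knob 66 [482.  262.4] [17.  22.2] 88.7 z 61.0
desk z 0.00020942568199513298
(253, 155) [0.5259 0.2398 0.012 ]
(305, 150) [0.6689 0.2138 0.012 ]
(318, 210) [ 0.626  -0.0223  0.012 ]
(260, 217) [0.4925 0.0007 0.012 ]
(281, 276) [ 0.496 -0.176  0.018]
(342, 273) [ 0.6118 -0.209   0.018 ]
(353, 356) [ 0.5681 -0.3677  0.018 ]
(283, 362) [ 0.456  -0.3392  0.018 ]
```

View pics/c1.png

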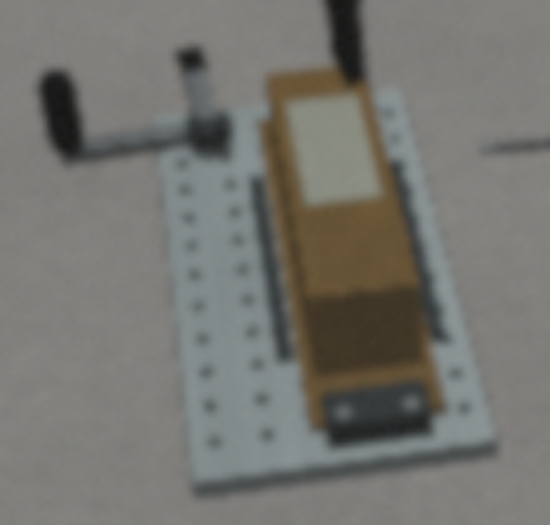

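```bash
cat >> h.py <<'E'
def st():
    s=r.sense(); R=np.array(s['ee_rot']); y=R[:,1]
    print('t',s['time_s'],'tcp',np.round(np.array(s['tcp_pos'])*1000,1),'yang',round(np.degrees(np.arctan2(y[1],y[0])),1),'F',np.round(s['wrist_force'],1),'w',round(s['gripper_width']*87,1),'gf',np.round(s['gripper_force'],1),'tilt',np.round(R[:2,2],3))
E
python3 -c "
from h import *
st(); print(np.round(r.sense()['ee_rot'],3))
z=load('side'); X,u,v=cloud(z)
m=(u>398)&(u<452)&(v>243)&(v<306)&(X[:,2]>.07); print('mug',X[m].min(0),X[m].max(0))
m=(u>355)&(u<412)&(v>178)&(v<218)&(X[:,2]>.006); print('board',X[m].min(0),X[m].max(0))
"
```

```text
t 0.1 tcp [624.4   0.  197.3] yang 180.0 F [-1.  -0.2  0.3] w 87.1 gf 0.0 tilt [-0.002 -0.   ]
[[-0.    -1.    -0.002]
 [-1.     0.    -0.   ]
 [ 0.     0.002 -1.   ]]
mug [ 0.69953254 -0.3208614   0.07013219] [ 0.80521385 -0.24103078  0.09118506]
board [ 0.74944714 -0.08770528  0.00600488] [0.83492384 0.01569892 0.02581753]
```

{"fn": "play_rows", "kwargs": {"commands": "-0.967 1 0 0 0 0;-0.967 1 0 0 0 0;-0.967 1 0 0 0 0;-0.967 1 0 0 0 0;-0.967 1 0 0 0 0;0 1 0 0 0 0;0 1 0 0 0 0;0 0.5 0 0 0 0;0 0 0 0 0 0", "grip": 60}}

```text
time_s: 1.0
tcp_pos: [0.4797, 0.2264, 0.1977]
ee_rot: [[0.002, -1.0, -0.001], [-1.0, -0.002, -0.001], [0.001, 0.001, -1.0]]
wrist_force: [0.1, -1.3, -0.0]
gripper_width: 0.687
gripper_force: 0.0
```

```bash
python3 - <<'E'
from h import *
st(); p,d,ci=cap('wrist','w1'); z=load('w1'); print(proj(z,[.480,.263,.075]),proj(z,[.557,.258,.028]))
cv2.imwrite('pics/w1.png',p)
X,u,v=cloud(z)
m=(X[:,2]>.062)&(X[:,2]<.082)&(np.hypot(X[:,0]-.48,X[:,1]-.263)<.03); q=X[m]*1000; print(m.sum(),q.min(0),q.max(0),cv2.minEnclosingCircle(q[:,:2].astype(np.float32)))
E
```

```text
t 1.0 tcp [479.7 226.4 197.7] yang -179.9 F [ 0.1 -1.3 -0. ] w 59.8 gf 0.0 tilt [-0.001 -0.001]
[318.98429274 222.8621804 ] [245.36688254 203.19126709]
352 [470.50655544 255.60176418  62.03509247] [489.52792765 274.90915026  75.92638763] ((479.6115417480469, 265.2806091308594), 9.955934524536133)
```

View pics/w1.png

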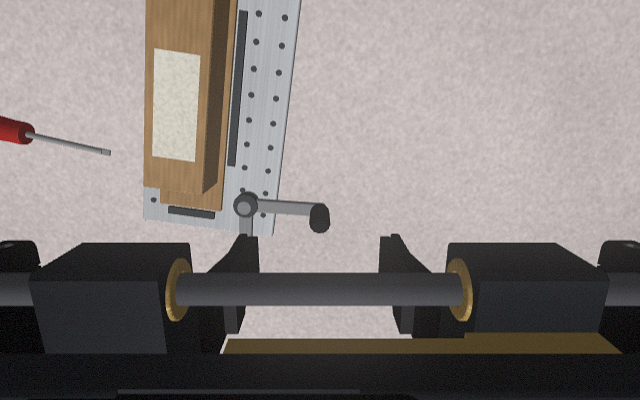

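The wrist view, turned half round, shows the knob top at (319,218), the pivot boss at (246,205) and the lid at left. This agrees with my estimates.

{"fn": "play_rows", "kwargs": {"commands": "0 0.65 -0.2 0 0 0;0 0.65 -1 0 0 0;0 0 -1 0 0 0;0 0 -1 0 0 0;0 0 -1 0 0 0;0 0 -1 0 0 0;0 0 0 0 0 0"}}

```text
time_s: 1.75
tcp_pos: [0.4773, 0.2611, 0.038]
ee_rot: [[-0.002, -1.0, -0.008], [-1.0, 0.002, -0.007], [0.007, 0.008, -1.0]]
wrist_force: [-1.4, -1.2, 0.3]
gripper_width: 0.687
gripper_force: 0.0
```

{"fn": "play_rows", "kwargs": {"commands": "0 0 0 0 0 0;0 0 0 0 0 0;0 0 0 0 0 0;0 0 0 0 0 0;0 0 0 0 0 0", "grip": 0}}

```text
time_s: 2.25
tcp_pos: [0.4802, 0.2644, 0.0431]
ee_rot: [[0.0, -1.0, 0.001], [-1.0, -0.0, 0.001], [-0.001, -0.001, -1.0]]
wrist_force: [0.7, 0.5, -0.1]
gripper_width: 0.322
gripper_force: 0.0
```

```bash
python3 - <<'E'
from h import *
st(); s=r.sense(); k=np.array(s['tcp_pos'][:2])*1000
z=load('w1'); X,u,v=cloud(z)
m=(X[:,2]>.031)&(X[:,2]<.06)&(np.hypot(X[:,0]-.557,X[:,1]-.259)<.02); q=X[m]*1000; print('boss',m.sum(),q.min(0),q.max(0))
m=(X[:,2]>.065)&(X[:,2]<.075)&(X[:,0]>.55)&(X[:,1]<.245)&(u>100); q=X[m]*1000; print('lid',cv2.minAreaRect(q[:,:2].astype(np.float32)))
for pv in ([556.7,258.8],):
    a0=np.arctan2(*(k-pv)[::-1]); print(np.degrees(a0),np.linalg.norm(k-pv))
    a1=np.radians(82.0); n=15
    a=np.linspace(a0,a1,n+1); rr=np.linalg.norm(k-pv); pts=pv+rr*np.c_[np.cos(a),np.sin(a)]
    for d in np.diff(pts,axis=0)/30: print(d.round(2),round(np.diff(a)[0]/.15,3))
E
```

```text
t 2.25 tcp [480.2 264.4  43.1] yang -180.0 F [ 0.7  0.5 -0.1] w 28.0 gf 0.0 tilt [0.001 0.001]
boss 194 [545.21991721 249.26323427  31.02064418] [567.95974921 271.00074154  38.30729231]
lid ((603.0519409179688, 153.16387939453125), (162.5374298095703, 54.720420837402344), 81.79053497314453)
175.846635982831 76.65450806804436
[0.04 0.28] -0.728
[0.07 0.27] -0.728
[0.09 0.26] -0.728
[0.12 0.25] -0.728
[0.15 0.24] -0.728
[0.17 0.22] -0.728
[0.2 0.2] -0.728
[0.22 0.18] -0.728
[0.23 0.15] -0.728
[0.25 0.12] -0.728
[0.26 0.1 ] -0.728
[0.27 0.07] -0.728
[0.28 0.04] -0.728
[0.28 0.01] -0.728
[ 0.28 -0.02] -0.728
```

{"fn": "play_rows", "kwargs": {"commands": "0 0 0 0 0 0;0 0 0 0 0 0;0 0 0 0 0 0;0.04 0.28 0 0 0 -0.728;0.07 0.27 0 0 0 -0.728;0.09 0.26 0 0 0 -0.728;0.12 0.25 0 0 0 -0.728;0.15 0.24 0 0 0 -0.728;0.17 0.23 0 0 0 -0.728;0.2 0.21 0 0 0 -0.728;0.22 0.18 0 0 0 -0.728;0.23 0.15 0 0 0 -0.728;0.25 0.12 0 0 0 -0.728;0.26 0.1 0 0 0 -0.728;0.27 0.07 0 0 0 -0.728;0.28 0.04 0 0 0 -0.728;0.28 0.01 0 0 0 -0.728;0.28 -0.02 0 0 0 -0.728;0 0 0 0 0 0;0 0 0 0 0 0"}}

```text
time_s: 4.25
tcp_pos: [0.5681, 0.3367, 0.0426]
ee_rot: [[-0.998, 0.065, 0.002], [0.065, 0.998, 0.002], [-0.002, 0.002, -1.0]]
wrist_force: [0.6, 2.0, 0.5]
gripper_width: 0.19
gripper_force: 30.0
```

```bash
python3 - <<'E'
from h import *
st(); s=r.sense(); k=np.array(s['tcp_pos'][:2])*1000-[556.6,259.8]
print(np.degrees(np.arctan2(k[1],k[0])),np.linalg.norm(k))
E
```

```text
t 4.25 tcp [568.1 336.7  42.6] yang 86.3 F [0.6 2.  0.5] w 16.5 gf 30.0 tilt [0.002 0.002]
81.45896075107882 77.74662622174658
```

{"fn": "play_rows", "kwargs": {"commands": "0 0 0 0 0 0;0 0 0 0 0 0;0 0 0 0 0 0;0 0 1 0 0 0;0 0 1 0 0 0;0 0 1 0 0 0;0 0 1 0 0 0;0.108 -0.657 0 0 0 1;0.108 -0.657 0 0 0 1;0.108 -0.657 0 0 0 1;0.108 -0.657 0 0 0 1;0.108 -0.657 0 0 0 1;0.108 -0.657 0 0 0 1;0.108 -0.657 0 0 0 1;0.108 -0.657 0 0 0 1;0.108 -0.657 0 0 0 1;0.108 -0.657 0 0 0 1;0 0 0 0 0 0;0 0 0 0 0 0", "grip": 86}}

```text
time_s: 6.15
tcp_pos: [0.5992, 0.1381, 0.1619]
ee_rot: [[-0.14, -0.99, -0.001], [-0.99, 0.14, -0.0], [0.001, 0.001, -1.0]]
wrist_force: [0.8, 0.7, -0.2]
gripper_width: 0.99
gripper_force: 0.0
```

```bash
python3 - <<'E'
from h import *
st(); p,d,ci=cap('wrist','w2'); z=load('w2'); cap('side','s2'); s=load('s2')
a=cv2.resize(s['p'][110:225,220:330],(550,575),interpolation=cv2.INTER_CUBIC)
cv2.imwrite('pics/w2.png',cv2.hconcat([cv2.resize(p[:,100:560],(345,300)),cv2.resize(a,(345,300))]))
X,u,v=cloud(z); m=(X[:,2]>.062)&(X[:,2]<.075)&(X[:,0]>.55)&(X[:,0]<.66)&(X[:,1]<.245)&(X[:,1]>0); q=X[m]*1000
print('lid w',cv2.minAreaRect(q[:,:2].astype(np.float32)),np.median(q[:,2]))
for zz,n in((z,'w'),(s,'s')):
    X,u,v=cloud(zz); m=(X[:,2]>.065)&(X[:,2]<.085)&(np.hypot(X[:,0]-.568,X[:,1]-.337)<.03); q=X[m]*1000
    if m.sum()>5: print(n,'knob',m.sum(),cv2.minEnclosingCircle(q[:,:2].astype(np.float32)))
    m=(X[:,2]>.022)&(X[:,2]<.033)&(X[:,0]>.565)&(X[:,0]<.66)&(X[:,1]>.225)&(X[:,1]<.275);q=X[m]*1000
    if m.sum()>5: print(n,'toe',m.sum(),cv2.minAreaRect(q[:,:2].astype(np.float32)))
E
```

```text
t 6.15 tcp [599.2 138.1 161.9] yang 171.9 F [ 0.8  0.7 -0.2] w 86.1 gf 0.0 tilt [-0.001 -0.   ]
lid w ((599.438232421875, 127.1644287109375), (164.4605255126953, 54.14413833618164), 81.76326751708984) 68.74969858801876
s knob 32 ((566.8350219726562, 333.04962158203125), 9.220000267028809)
s toe 37 ((575.5222778320312, 249.88389587402344), (31.918624877929688, 24.185461044311523), 84.0383529663086)
```

View pics/w2.png

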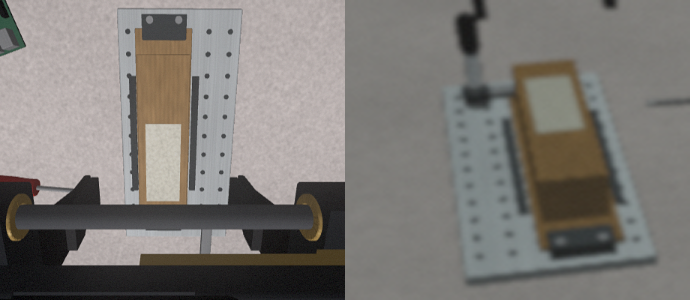

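The toe now lies across the foot, with the handle pointing along the carton's +y. The lid sits centred under the tool.

{"fn": "play_rows", "kwargs": {"commands": "0.06 0.05 -0.8 0 0 0;0 0 -0.9 0 0 0;0 0 -0.9 0 0 0;0 0 -0.9 0 0 0;0 0 -0.8 0 0 0;0 0 0 0 0 0;0 0 0 0 0 0"}}

```text
time_s: 6.95
tcp_pos: [0.6016, 0.1407, 0.0334]
ee_rot: [[-0.137, -0.991, -0.0], [-0.991, 0.137, -0.001], [0.001, -0.0, -1.0]]
wrist_force: [0.5, -1.3, 1.3]
gripper_width: 0.987
gripper_force: 0.0
```

{"fn": "play_rows", "kwargs": {"commands": "0 0 0 0 0 0;0 0 0 0 0 0;0 0 0 0 0 0;0 0 0 0 0 0;0 0 0 0 0 0;0 0 0 0 0 0;0 0 0 0 0 0", "grip": 30}}

```text
time_s: 7.65
tcp_pos: [0.6011, 0.1401, 0.0336]
ee_rot: [[-0.138, -0.99, -0.001], [-0.99, 0.138, -0.0], [0.0, 0.001, -1.0]]
wrist_force: [-2.0, 0.9, 4.0]
gripper_width: 0.618
gripper_force: 30.0
```

{"fn": "play_rows", "kwargs": {"commands": "0 0 0.2 0 0 0;0 0 0.2 0 0 0;0 0 0.2 0 0 0;0 0 0.2 0 0 0;0 0 0.2 0 0 0"}}

```text
time_s: 8.15
tcp_pos: [0.5993, 0.1398, 0.0617]
ee_rot: [[-0.138, -0.99, -0.005], [-0.99, 0.138, -0.001], [0.002, 0.005, -1.0]]
wrist_force: [0.0, 2.4, -16.6]
gripper_width: 0.619
gripper_force: 30.0
```

{"fn": "play_rows", "kwargs": {"commands": "0 0 0.2 0 0 0;0 0 0.2 0 0 0;0 0 0.2 0 0 0;0 0 0.3 0 0 0;0 0 0.3 0 0 0;0 0 0.4 0 0 0;0 0 0.4 0 0 0;0 0 0 0 0 0"}}

```text
time_s: 8.95
tcp_pos: [0.6031, 0.1406, 0.1262]
ee_rot: [[-0.137, -0.991, 0.005], [-0.991, 0.137, 0.002], [-0.002, -0.005, -1.0]]
wrist_force: [0.6, 0.9, -0.4]
gripper_width: 0.614
gripper_force: 30.0
```

```bash
python3 - <<'E'
from h import *
st(); p,d,ci=cap('side','s3'); q,_,_=cap('wrist','w3')
cv2.imwrite('pics/s3.png',cv2.hconcat([cv2.resize(p[60:230,200:380],(424,400),interpolation=cv2.INTER_CUBIC),cv2.resize(q[:,120:520],(376,400))]))
E
```

```text
t 8.95 tcp [603.1 140.6 126.2] yang 172.1 F [ 0.6  0.9 -0.4] w 53.4 gf 30.0 tilt [0.005 0.002]
```

View pics/s3.png

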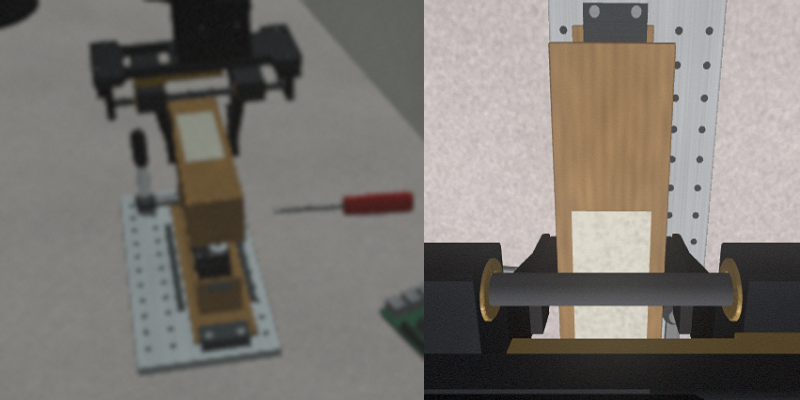

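The lid is fully off and hangs level, with the carton base still in the nest. I'll carry the lid to bare desk at about (0.43, 0.45).

{"fn": "play_rows", "kwargs": {"commands": "0 0 0.5 0 0 0;-0.48 0.86 0 0 0 0;-0.48 0.86 0 0 0 0;-0.48 0.86 0 0 0 0;-0.48 0.86 0 0 0 0;-0.48 0.86 0 0 0 0;-0.48 0.86 0 0 0 0;-0.48 0.86 0 0 0 0;-0.48 0.86 0 0 0 0;-0.48 0.86 0 0 0 0;-0.48 0.86 0 0 0 0;-0.48 0.86 0 0 0 0;-0.48 0.86 0 0 0 0;0 0 -0.8 0 0 0;0 0 -0.8 0 0 0;0 0 -0.8 0 0 0;0 0 0 0 0 0;0 0 0 0 0 0"}}

```text
time_s: 10.85
tcp_pos: [0.4287, 0.4495, 0.0659]
ee_rot: [[-0.137, -0.991, -0.0], [-0.991, 0.137, -0.002], [0.002, 0.0, -1.0]]
wrist_force: [0.6, 0.6, -0.1]
gripper_width: 0.617
gripper_force: 30.0
```

```bash
python3 - <<'E'
from h import *
st(); p,d,ci=cap('side','s4'); z=load('s4'); X,u,v=cloud(z)
m=(np.abs(X[:,0]-.43)<.15)&(np.abs(X[:,1]-.45)<.2)&(X[:,2]>.01)&(X[:,2]<.1)
print(m.sum(),X[m].min(0),X[m].max(0)); cv2.imwrite('pics/s4.png',p)
q=X[m]; 
for a in np.arange(.01,.1,.01): k=(q[:,2]>=a)&(q[:,2]<a+.01); print(round(a,2),k.sum(),q[k].mean(0).round(3) if k.any() else '')
c=proj(z,[.43,.45,.06]); u0,v0=int(c[0]),int(c[1]); print(c)
E
```

```text
t 10.85 tcp [428.7 449.5  65.9] yang 172.1 F [ 0.6  0.6 -0.1] w 53.7 gf 30.0 tilt [-0.    -0.002]
999 [0.387622   0.25029737 0.01002889] [0.57971268 0.54723636 0.09999914]
0.01 70 [0.546 0.27  0.012]
0.02 90 [0.563 0.286 0.026]
0.03 44 [0.56  0.289 0.034]
0.04 34 [0.518 0.342 0.047]
0.05 101 [0.451 0.368 0.055]
0.06 102 [0.456 0.361 0.065]
0.07 97 [0.446 0.354 0.075]
0.08 74 [0.42  0.365 0.085]
0.09 387 [0.425 0.427 0.098]
[205.23976147 108.85243526]
```

View pics/s4.png

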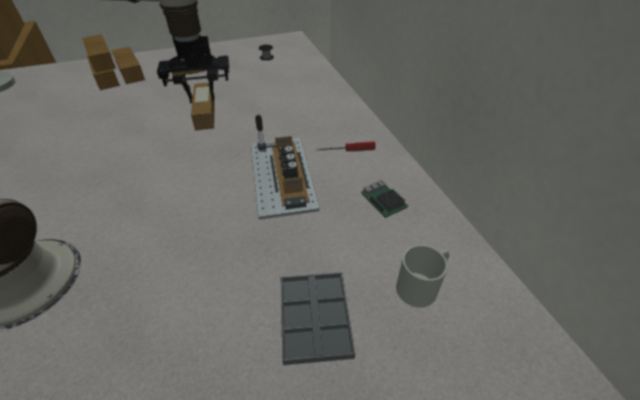

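{"fn": "play_rows", "kwargs": {"commands": "0 0 -0.5 0 0 0;0 0 -0.5 0 0 0;0 0 -0.4 0 0 0;0 0 -0.15 0 0 0;0 0 -0.06 0 0 0;0 0 -0.03 0 0 0;0 0 0 0 0 0;0 0 0 0 0 0"}}

```text
time_s: 11.7
tcp_pos: [0.4289, 0.4501, 0.0176]
ee_rot: [[-0.137, -0.991, 0.001], [-0.991, 0.137, 0.001], [-0.001, -0.0, -1.0]]
wrist_force: [-0.3, -0.7, -1.0]
gripper_width: 0.616
gripper_force: 30.0
```

{"fn": "play_rows", "kwargs": {"commands": "0 0 0 0 0 0;0 0 0 0 0 0;0 0 0 0 0 0;0 0 0.7 0 0 0;0 0 1 0 0 0;0 0 1 0 0 0;0 0 1 0 0 0;0 0 0 0 0 0", "grip": 80}}

```text
time_s: 12.5
tcp_pos: [0.4307, 0.4523, 0.1336]
ee_rot: [[-0.137, -0.991, 0.006], [-0.991, 0.137, 0.008], [-0.009, -0.005, -1.0]]
wrist_force: [0.3, -0.0, 0.4]
gripper_width: 0.917
gripper_force: 0.0
```

```bash
python3 - <<'E'
from h import *
st(); p,d,ci=cap('side','s5'); z=load('s5'); X,u,v=cloud(z)
m=(np.abs(X[:,0]-.43)<.06)&(np.abs(X[:,1]-.45)<.12)&(X[:,2]>.042)&(X[:,2]<.06)
q=X[m]*1000; print('lid top z',np.median(q[:,2]),q[:,2].std(),cv2.minAreaRect(q[:,:2].astype(np.float32)))
cv2.imwrite('pics/s5.png',cv2.resize(p[110:225,220:340],(720,600),interpolation=cv2.INTER_CUBIC)) 
E
```

```text
t 12.5 tcp [430.7 452.3 133.6] yang 172.1 F [ 0.3 -0.   0.4] w 79.8 gf 0.0 tilt [0.006 0.008]
lid top z 49.55369094443623 1.665180496077278 ((427.8223876953125, 447.9221496582031), (195.87989807128906, 54.43376541137695), 81.65460968017578)
```

View pics/s5.png

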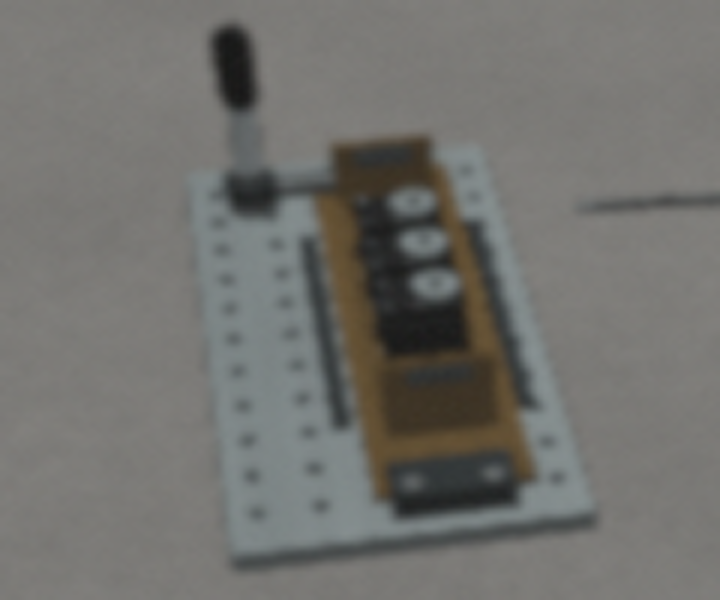

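Lid stands on the desk (top at about 50 mm). Three servo discs are visible at the +y side of the carton: crop (412,202), (423,242) and (435,285). I'll look from above for more.

{"fn": "play_rows", "kwargs": {"commands": "0.57 -0.8 0.2 0 0 0;0.57 -0.8 0.2 0 0 0;0.57 -0.8 0.2 0 0 0;0.57 -0.8 0.2 0 0 0;0.57 -0.8 0.2 0 0 0;0.57 -0.8 0.2 0 0 0;0.57 -0.8 0.2 0 0 0;0.57 -0.8 0.2 0 0 0;0.57 -0.8 0.2 0 0 0;0.57 -0.8 0.2 0 0 0;0 0 0 0 0 0;0 0 0 0 0 0", "grip": 60}}

```text
time_s: 13.75
tcp_pos: [0.5992, 0.2091, 0.1866]
ee_rot: [[-0.139, -0.99, -0.002], [-0.99, 0.139, -0.001], [0.001, 0.002, -1.0]]
wrist_force: [-0.4, 0.3, -0.0]
gripper_width: 0.686
gripper_force: 0.0
```

```bash
python3 - <<'E'
from h import *
st(); p,d,ci=cap('wrist','w4'); z=load('w4'); X,u,v=cloud(z); X=X*1000
c=np.array([600.7,140.]); ya=np.array([.139,.990]); xa=np.array([.990,-.139])
D=X[:,:2]-c; fx=D@xa; fy=D@ya
for y0 in (-68,-34,0,34,68):
    m=(np.abs(fx)<25)&(np.abs(fy-y0)<16)&(X[:,2]>52)&(X[:,2]<70)
    if m.sum()>20: print(y0,m.sum(),'x',fx[m].min().round(1),fx[m].max().round(1),'y',fy[m].min().round(1),fy[m].max().round(1),'z',np.median(X[m,2]).round(1),np.percentile(X[m,2],95).round(1))
cv2.imwrite('pics/w4.png',p[:,100:560])
E
```

```text
t 13.75 tcp [599.2 209.1 186.6] yang 172.0 F [-0.4  0.3 -0. ] w 59.7 gf 0.0 tilt [-0.002 -0.001]
-68 33 x -11.9 13.9 y -82.5 -81.8 z 54.1 55.2
-34 1425 x -16.2 19.4 y -47.6 -21.5 z 58.1 62.5
0 1283 x -16.3 19.2 y -13.6 11.5 z 58.1 62.5
34 1215 x -16.5 19.2 y 20.1 45.8 z 58.1 62.5
68 111 x -11.1 14.1 y 81.5 84.0 z 56.2 58.8
```

View pics/w4.png

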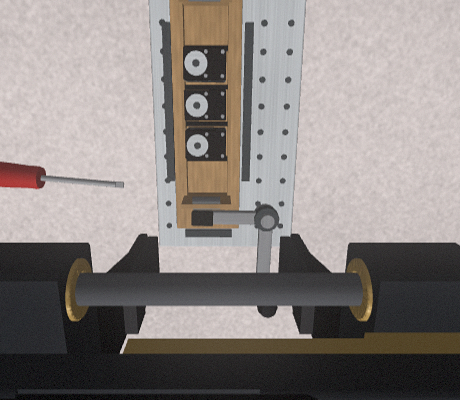

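Three servos, in pockets -34, 0 and +34: disc crop pixels (196,63), (197,105) and (198,146). The ±68 pockets are empty and the toe (205,218) lies across the foot. I'll pick the -34 one first.

{"fn": "play_rows", "kwargs": {"commands": "-0.015 -0.864 -0.5 0 0 0;-0.015 -0.864 -0.5 0 0 0;-0.015 -0.864 -0.5 0 0 0;-0.015 -0.864 -0.5 0 0 0;0 0 -0.8 0 0 0;0 0 -0.8 0 0 0;0 0 -0.8 0 0 0;0 0 -0.6 0 0 0;0 0 0 0 0 0;0 0 0 0 0 0"}}

```text
time_s: 14.8
tcp_pos: [0.5976, 0.1068, 0.038]
ee_rot: [[-0.136, -0.991, -0.001], [-0.991, 0.136, -0.001], [0.001, 0.0, -1.0]]
wrist_force: [0.5, -0.1, -0.4]
gripper_width: 0.688
gripper_force: 0.0
```

{"fn": "play_rows", "kwargs": {"commands": "0 0 0 0 0 0;0 0 0 0 0 0;0 0 0 0 0 0;0 0 0 0 0 0;0 0 0 0 0 0", "grip": 20}}

```text
time_s: 15.3
tcp_pos: [0.598, 0.106, 0.0384]
ee_rot: [[-0.138, -0.99, 0.0], [-0.99, 0.138, 0.0], [-0.0, -0.0, -1.0]]
wrist_force: [-0.3, 0.1, 0.3]
gripper_width: 0.319
gripper_force: 0.0
```

{"fn": "play_rows", "kwargs": {"commands": "0 0 0.3 0 0 0;0 0 0.5 0 0 0;0 0 0.8 0 0 0;0 0 0.8 0 0 0;0 0 0.6 0 0 0;0 0 0 0 0 0"}}

```text
time_s: 15.9
tcp_pos: [0.6, 0.1066, 0.132]
ee_rot: [[-0.137, -0.991, 0.007], [-0.991, 0.137, 0.002], [-0.003, -0.007, -1.0]]
wrist_force: [0.6, -0.2, 0.3]
gripper_width: 0.232
gripper_force: 0.0
```

```bash
cat > tr.py <<'E'
from h import *
import sys
def tray(f):
    st(); p,d,ci=cap('side',f); z=load(f); X,u,v=cloud(z)
    m=(u>200)&(u<400)&(v>235)&(v<399)&(X[:,2]>.012)&(X[:,2]<.022)&(X[:,0]>.35)&(X[:,0]<.66)&(X[:,1]<-.12); 
    im=np.zeros(z['d'].shape,np.uint8); im[v[m],u[m]]=1
    n,l,s,_=cv2.connectedComponentsWithStats(im); k=1+np.argmax(s[1:,4]); sel=l[v,u]==k
    q=(X[sel]*1000)[:,:2].astype(np.float32); (c,s,a)=cv2.minAreaRect(q)
    if s[0]<s[1]: a+=90
    th=np.radians(a); ya=np.array([np.cos(th),np.sin(th)]); ya*=np.sign(ya[1]); xa=np.array([ya[1],-ya[0]])
    print('tray',np.round(c,1),np.round(s,1),'yaxis ang',round(np.degrees(np.arctan2(*ya[::-1])),1))
    for i in(-32,32): print([ (np.array(c)+xa*i+ya*j).round(1).tolist() for j in(54,0,-54)])
tray(sys.argv[1])
E
python3 tr.py s6
```

```text
t 15.9 tcp [600.  106.6 132. ] yang 172.1 F [ 0.6 -0.2  0.3] w 20.2 gf 0.0 tilt [0.007 0.002]
tray [ 533.7 -271.4] [167.6 122.1] yaxis ang 76.2
[[515.5, -211.3], [502.6, -263.7], [489.7, -316.2]]
[[577.6, -226.5], [564.8, -279.0], [551.9, -331.4]]
```

```bash
python3 - <<'E'
from h import *
p,_,_=cap('wrist','w5'); z=load('s6'); X,u,v=cloud(load('w5'))
cv2.imwrite('pics/w5.png',cv2.hconcat([cv2.resize(z['p'][60:230,200:380],(424,400),interpolation=cv2.INTER_CUBIC),cv2.resize(p[:,120:520],(376,400))]))
E
```

```text
(no output)
```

View pics/w5.png

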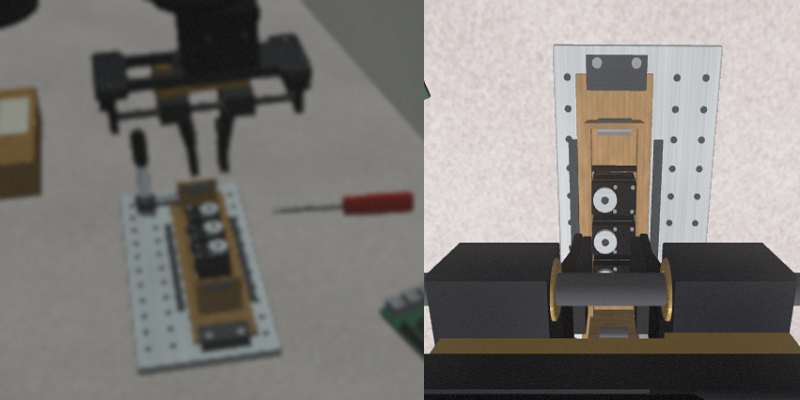

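```bash
python3 - <<'E'
from h import *
z=load('s6'); X,u,v=cloud(z); w=load('w5')
print('side proj tcp',proj(z,[.600,.1066,.132]),'crop x=',(proj(z,[.6,.1066,.132])-[200,60])*[424/180,400/170])
for f in('s6','s5','w5','w4'):
    X,u,v=cloud(load(f)); m=(X[:,2]>.050)&(X[:,2]<.066)&(X[:,0]>.56)&(X[:,0]<.65)&(X[:,1]>.02)&(X[:,1]<.26); q=X[m]*1000
    print(f,m.sum(),q.min(0).round(),q.max(0).round()); 
    print(np.histogram(q[:,1],bins=np.arange(40,250,10)))
for y0 in(-34,0,34): c=np.array([602.1+.139*y0,139.1+.99*y0]); print(y0,c,proj(w,[*c/1000,.062]),proj(load('s6'),[*c/1000,.062]))
print(proj(w,[.6,.1066,.132]))
E
```

```text
side proj tcp [289.26049501 139.73354881] crop x= [210.25805491 187.60835013]
s6 520 [565.  44.  50.] [633. 232.  63.]
(array([54, 40,  0,  0,  3, 66, 36, 24, 44, 37, 28, 19, 49, 31, 10,  0,  0,
        9, 66,  4]), array([ 40,  50,  60,  70,  80,  90, 100, 110, 120, 130, 140, 150, 160,
       170, 180, 190, 200, 210, 220, 230, 240]))
s5 517 [565.  44.  50.] [634. 235.  63.]
(array([57, 38,  0,  0,  0, 71, 31, 23, 49, 38, 22, 22, 50, 29,  8,  0,  0,
        4, 68,  7]), array([ 40,  50,  60,  70,  80,  90, 100, 110, 120, 130, 140, 150, 160,
       170, 180, 190, 200, 210, 220, 230, 240]))
w5 4867 [567.  45.  50.] [637. 230.  64.]
(array([254, 544,   3,   0,   0, 577, 616, 450, 401, 565, 417, 200, 326,
         0,   0,   0,   0,  25, 489,   0]), array([ 40,  50,  60,  70,  80,  90, 100, 110, 120, 130, 140, 150, 160,
       170, 180, 190, 200, 210, 220, 230, 240]))
w4 4487 [577.  57.  50.] [637. 233.  64.]
(array([  0,  31,   2,   0,   0, 376, 559, 480, 212, 515, 488, 130, 475,
       458, 238,   0,   0,  13, 454,  56]), array([ 40,  50,  60,  70,  80,  90, 100, 110, 120, 130, 140, 150, 160,
       170, 180, 190, 200, 210, 220, 230, 240]))
-34 [597.374 105.44 ] [321.38778845 199.40944619] [290.05939949 163.82272754]
0 [602.1 139.1] [321.24106107 241.74403932] [288.21338554 155.66451464]
34 [606.826 172.76 ] [321.1039701  281.29828338] [286.46048805 147.91781757]
[317.64321379 236.49999543]
```

```bash
python3 - <<'E'
from h import *
for f,t in(('s6',[600,106.6,132]),('s4',[428.7,449.5,65.9])):
    z=load(f); X,u,v=cloud(z); X=X*1000
    for s in(-1,1):
        D=X-np.array(t); m=(np.abs(D[:,0])<90)&(np.abs(D[:,1])<35)&(D[:,2]>-12)&(D[:,2]<60)&(D[:,0]*s>2)&(z['p'][v,u].max(1)<60)
        q=D[m]; k=np.argsort(q[:,2])[:5]; print(f,s,m.sum(),q[k].round(0).tolist())
z=load('s6'); print(z['p'][125:145,274:306].max(2))
E
```

```text
s6 -1 40 [[-15.0, -8.0, 27.0], [-18.0, -8.0, 28.0], [-15.0, -7.0, 29.0], [-20.0, -8.0, 31.0], [-18.0, -10.0, 31.0]]
s6 1 44 [[12.0, -12.0, 26.0], [10.0, -9.0, 28.0], [12.0, -10.0, 28.0], [14.0, -12.0, 28.0], [12.0, -11.0, 31.0]]
s4 -1 28 [[-33.0, -6.0, 30.0], [-35.0, -7.0, 31.0], [-32.0, -3.0, 31.0], [-35.0, -8.0, 34.0], [-31.0, -5.0, 36.0]]
s4 1 38 [[28.0, 18.0, 3.0], [29.0, 21.0, 4.0], [24.0, -10.0, 15.0], [22.0, -29.0, 16.0], [25.0, -7.0, 16.0]]
[[131 131 130 127 113  79  43  28  39  77 111 125 127 128 126 128 126 108
   72  36  25  36  67  99 121 126 127 127 128 126 127 127]
 [130 130 129 126 115  86  49  28  37  69 104 124 127 127 127 126 124 109
   74  37  28  35  67 102 120 126 127 128 127 128 128 127]
 [130 131 129 128 118  92  54  27  34  64  99 121 127 127 127 129 124 111
   77  41  28  35  65 101 122 126 126 128 128 127 128 127]
 [131 130 128 127 122  99  60  29  32  59  93 118 126 128 128 128 125 111
   79  44  29  34  63  97 122 128 128 128 129 127 126 127]
 [131 130 129 130 125 107  67  35  31  55  91 118 126 128 127 128 126 115
   86  51  30  33  57  94 119 128 127 128
[... 1313 characters left out ...]
4 145 143 136 130 130 130 132 133]
 [115  88  68  61  57  55  52  52  52  53  51  51  52  51  54  59  65  80
  106 127 137 142 144 143 144 145 138 129 130 132 134 132]
 [111  85  66  59  60  54  52  50  52  52  51  52  53  56  57  61  65  77
   96 114 129 138 137 133 137 143 138 127 127 132 132 131]
 [102  81  68  63  62  57  57  57  57  58  59  58  59  60  62  62  63  72
   89 105 118 130 128 119 127 140 139 131 129 130 130 130]
 [100  84  69  64  62  63  61  60  61  61  61  61  61  63  61  60  64  69
   87 100 111 125 131 126 132 141 144 137 129 129 132 131]
 [ 91  81  70  65  64  64  62  62  63  62  62  63  62  64  66  65  65  71
   84  98 107 120 136 140 141 145 145 138 127 128 131 131]]
```

The fingers closed on air around the disc. The fingertips sit about 20 mm above the reported TCP while they are not shut, so I'll measure that at 44 mm opening.

{"fn": "play_rows", "kwargs": {"commands": "-0.07 0 0 0 0 0;0 0 0 0 0 0;0 0 0 0 0 0;0 0 0 0 0 0;0 0 0 0 0 0", "grip": 46}}

```text
time_s: 16.5
tcp_pos: [0.5957, 0.106, 0.1277]
ee_rot: [[-0.138, -0.99, -0.0], [-0.99, 0.138, -0.0], [0.0, 0.0, -1.0]]
wrist_force: [-0.1, 0.2, -0.5]
gripper_width: 0.509
gripper_force: 0.0
```

```bash
python3 - <<'E'
from h import *
st(); p,d,_=cap('side','s7'); z=load('s7'); g=p.max(2).astype(int)
t=np.array(r.sense()['tcp_pos']); print(proj(z,t))
o=-z['R'].T@np.ravel(z['t'])
for u in range(262,316):
    col=g[100:145,u]
    k=np.nonzero(col<70)[0]
    if len(k)and 100+k.max()<139 and col[0:k.max()].min()<50:
        v=100+k.max(); w=z['R'].T@np.linalg.solve(z['K'],[u,v,1]); s=(t[1]-.0095-o[1])/w[1]; X=o+w*s; print(u,v,(X*1000-t*1000).round(1))
E
```

```text
t 16.5 tcp [595.7 106.  127.7] yang 172.1 F [-0.1  0.2 -0.5] w 44.3 gf 0.0 tilt [-0. -0.]
[287.67814714 141.70188303]
265 114 [-47.1  -9.5  88.4]
266 114 [-45.   -9.5  88. ]
267 114 [-42.8  -9.5  87.5]
268 115 [-40.9  -9.5  84.7]
269 117 [-39.3  -9.5  79.5]
270 120 [-37.8  -9.5  71.8]
271 123 [-36.3  -9.5  63.9]
272 125 [-34.6  -9.5  58.5]
273 130 [-33.6  -9.5  45.4]
274 135 [-32.5  -9.5  31.9]
275 137 [-30.7  -9.5  26.2]
295 107 [19.8 -9.5 92.2]
296 126 [19.7 -9.5 44.3]
297 133 [21.2 -9.5 25.3]
298 133 [23.6 -9.5 24.8]
299 133 [25.9 -9.5 24.3]
300 132 [28.4 -9.5 26.4]
301 120 [32.1 -9.5 57.3]
302 114 [35.  -9.5 72. ]
303 111 [37.5 -9.5 79. ]
304 110 [39.9 -9.5 81. ]
305 110 [42.2 -9.5 80.6]
306 110 [44.5 -9.5 80.1]
307 110 [46.8 -9.5 79.7]
308 110 [49.1 -9.5 79.2]
309 110 [51.4 -9.5 78.8]
310 109 [53.8 -9.5 80.8]
311 109 [56.1 -9.5 80.3]
312 107 [58.6 -9.5 84.8]
314 105 [63.3 -9.5 88.8]
315 105 [65.6 -9.5 88.4]
```

{"fn": "play_rows", "kwargs": {"commands": "0.06 -0.02 0 0 0 0;0 0 -0.8 0 0 0;0 0 -0.8 0 0 0;0 0 -0.8 0 0 0;0 0 -0.6 0 0 0;0 0 -0.4 0 0 0;0 0 -0.35 0 0 0;0 0 0 0 0 0;0 0 0 0 0 0", "grip": 56}}

```text
time_s: 17.45
tcp_pos: [0.5981, 0.1056, 0.016]
ee_rot: [[-0.137, -0.991, 0.001], [-0.991, 0.137, 0.0], [-0.0, -0.001, -1.0]]
wrist_force: [0.1, 0.1, -0.5]
gripper_width: 0.645
gripper_force: 0.0
```

{"fn": "play_rows", "kwargs": {"commands": "0 0 0 0 0 0;0 0 0 0 0 0;0 0 0 0 0 0;0 0 0 0 0 0;0 0 0 0 0 0", "grip": 15}}

```text
time_s: 17.95
tcp_pos: [0.5976, 0.1055, 0.016]
ee_rot: [[-0.137, -0.991, 0.0], [-0.991, 0.137, 0.0], [-0.0, -0.0, -1.0]]
wrist_force: [-1.0, -0.4, 2.3]
gripper_width: 0.412
gripper_force: 30.0
```

{"fn": "play_rows", "kwargs": {"commands": "0 0 0.2 0 0 0;0 0 0.4 0 0 0;0 0 0.7 0 0 0;0 0 0.8 0 0 0;0 0 0.8 0 0 0;0 0 0 0 0 0;0 0 0 0 0 0"}}

```text
time_s: 18.65
tcp_pos: [0.5976, 0.1056, 0.1034]
ee_rot: [[-0.138, -0.99, 0.001], [-0.99, 0.138, 0.001], [-0.001, -0.001, -1.0]]
wrist_force: [0.0, -0.6, -1.2]
gripper_width: 0.412
gripper_force: 30.0
```

```bash
python3 tr.py s8
```

```text
t 18.65 tcp [597.6 105.6 103.4] yang 172.1 F [ 0.  -0.6 -1.2] w 35.9 gf 30.0 tilt [0.001 0.001]
tray [ 533.8 -270.8] [168.5 122.1] yaxis ang 76.1
[[515.7, -210.7], [502.7, -263.1], [489.8, -315.5]]
[[577.8, -226.0], [564.9, -278.5], [551.9, -330.9]]
```

{"fn": "play_rows", "kwargs": {"commands": "-0.225 -0.877 0 0 0 -0.044;-0.225 -0.877 0 0 0 -0.044;-0.225 -0.877 0 0 0 -0.044;-0.225 -0.877 0 0 0 -0.044;-0.225 -0.877 0 0 0 -0.044;-0.225 -0.877 0 0 0 -0.044;-0.225 -0.877 0 0 0 -0.044;-0.225 -0.877 0 0 0 -0.044;-0.225 -0.877 0 0 0 -0.044;-0.225 -0.877 0 0 0 -0.044;-0.225 -0.877 0 0 0 -0.044;-0.225 -0.877 0 0 0 -0.044;-0.225 -0.877 0 0 0 -0.044;-0.225 -0.877 0 0 0 -0.044;-0.225 -0.877 0 0 0 -0.044;-0.225 -0.877 0 0 0 -0.044;0 0 0 0 0 0;0 0 0 0 0 0"}}

```text
time_s: 20.5
tcp_pos: [0.4885, -0.3156, 0.1012]
ee_rot: [[-0.243, -0.97, -0.002], [-0.97, 0.243, 0.001], [-0.001, 0.003, -1.0]]
wrist_force: [0.1, 1.1, -1.5]
gripper_width: 0.409
gripper_force: 30.0
```

```bash
python3 tr.py s9; python3 - <<'E'
from h import *
p,_,_=cap('wrist','w9'); a=load('s9')['p']
cv2.imwrite('pics/w9.png',cv2.hconcat([cv2.resize(a[200:400,220:420],(400,400),interpolation=cv2.INTER_CUBIC),cv2.resize(p[:,120:520],(400,400))]))
E
```

```text
t 20.5 tcp [ 488.5 -315.6  101.2] yang 166.0 F [ 0.1  1.1 -1.5] w 35.6 gf 30.0 tilt [-0.002  0.001]
tray [ 527.  -298.2] [111.7 121.9] yaxis ang 166.2
[[466.9, -316.3], [519.4, -329.2], [571.8, -342.2]]
[[482.2, -254.2], [534.7, -267.1], [587.1, -280.0]]
```

View pics/w9.png

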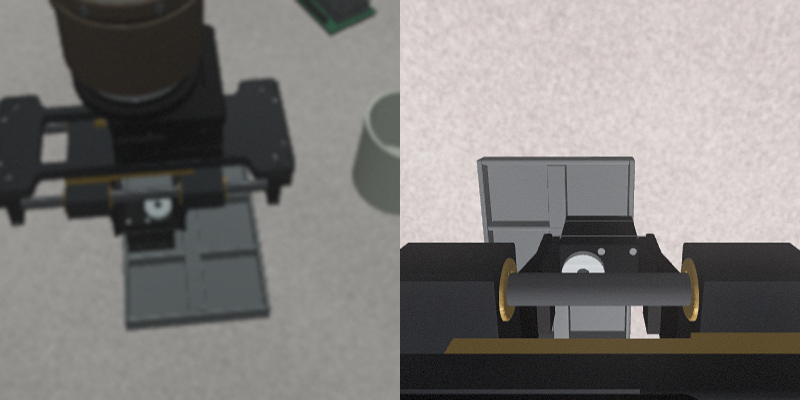

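The side view, partly hidden, fits an unmoved tray. The servo is held over the far-left compartment.

{"fn": "play_rows", "kwargs": {"commands": "0.04 0 -0.7 0 0 0;0 0 -0.8 0 0 0;0 0 -0.7 0 0 0;0 0 -0.5 0 0 0;0 0 -0.3 0 0 0;0 0 -0.2 0 0 0;0 0 -0.05 0 0 0;0 0 0 0 0 0;0 0 0 0 0 0"}}

```text
time_s: 21.5
tcp_pos: [0.4913, -0.3157, 0.0058]
ee_rot: [[-0.241, -0.971, 0.001], [-0.971, 0.241, -0.001], [0.0, -0.002, -1.0]]
wrist_force: [-0.2, -1.2, -0.9]
gripper_width: 0.41
gripper_force: 30.0
```

{"fn": "play_rows", "kwargs": {"commands": "0 0 -0.06 0 0 0;0 0 -0.06 0 0 0;0 0 0 0 0 0"}}

```text
time_s: 21.8
tcp_pos: [0.4911, -0.3157, 0.0021]
ee_rot: [[-0.241, -0.971, 0.001], [-0.971, 0.241, -0.0], [0.0, -0.001, -1.0]]
wrist_force: [-0.7, 0.7, 3.3]
gripper_width: 0.413
gripper_force: 30.0
```

{"fn": "play_rows", "kwargs": {"commands": "0 0 0 0 0 0;0 0 0 0 0 0;0 0 0 0 0 0;0 0 0.5 0 0 0;0 0 0.8 0 0 0;0 0 0.8 0 0 0;0 0 0.9 0 0 0;0 0 0 0 0 0", "grip": 52}}

```text
time_s: 22.6
tcp_pos: [0.4934, -0.3167, 0.0955]
ee_rot: [[-0.24, -0.971, 0.008], [-0.971, 0.24, -0.004], [0.002, -0.008, -1.0]]
wrist_force: [0.7, 0.0, 0.8]
gripper_width: 0.597
gripper_force: 0.0
```

{"fn": "play_rows", "kwargs": {"commands": "0.25 0.95 0 0 0 0.044;0.25 0.95 0 0 0 0.044;0.25 0.95 0 0 0 0.044;0.25 0.95 0 0 0 0.044;0.25 0.95 0 0 0 0.044;0.25 0.95 0 0 0 0.044;0.25 0.95 0 0 0 0.044;0.25 0.95 0 0 0 0.044;0.25 0.95 0 0 0 0.044;0.25 0.95 0 0 0 0.044;0.25 0.95 0 0 0 0.044;0.25 0.95 0 0 0 0.044;0.25 0.95 0 0 0 0.044;0.25 0.95 0 0 0 0.044;0.25 0.95 0 0 0 0.044;0.18 0.95 0 0 0 0.044;0 0 0 0 0 0"}}

```text
time_s: 24.3
tcp_pos: [0.609, 0.1435, 0.0903]
ee_rot: [[-0.134, -0.991, -0.0], [-0.991, 0.134, 0.0], [-0.0, 0.0, -1.0]]
wrist_force: [-0.2, -0.2, -0.0]
gripper_width: 0.6
gripper_force: 0.0
```

```bash
python3 tr.py s10; python3 - <<'E'
from h import *
z=load('s10'); X,u,v=cloud(z); m=(np.hypot(X[:,0]-.49,X[:,1]+.3155)<.035)&(X[:,2]>.036)&(X[:,2]<.07); q=X[m]*1000; print('servo',m.sum(),q.min(0),q.max(0),np.median(q,0))
E
```

```text
t 24.3 tcp [609.  143.5  90.3] yang 172.3 F [-0.2 -0.2 -0. ] w 52.2 gf 0.0 tilt [-0.  0.]
tray [ 533.6 -271.1] [167.1 122. ] yaxis ang 76.1
[[515.5, -211.0], [502.5, -263.4], [489.5, -315.8]]
[[577.6, -226.4], [564.6, -278.8], [551.6, -331.2]]
servo 366 [ 470.56572905 -331.93802546   36.00094807] [ 509.44147654 -300.10509341   49.59587132] [ 489.95684072 -318.71542056   43.34379268]
```

First servo stands upright in its compartment. Now the middle one.

{"fn": "play_rows", "kwargs": {"commands": "-0.23 -0.15 0 0 0 0;0 0 -0.7 0 0 0;0 0 -0.8 0 0 0;0 0 -0.6 0 0 0;0 0 -0.38 0 0 0;0 0 0 0 0 0;0 0 0 0 0 0", "grip": 56}}

```text
time_s: 25.05
tcp_pos: [0.602, 0.1355, 0.0176]
ee_rot: [[-0.138, -0.99, 0.001], [-0.99, 0.138, -0.0], [-0.0, -0.001, -1.0]]
wrist_force: [0.8, 1.0, 0.3]
gripper_width: 0.643
gripper_force: 0.0
```

{"fn": "play_rows", "kwargs": {"commands": "0 0 0 0 0 0;0 0 0 0 0 0;0 0 0 0 0 0;0 0 0 0 0 0;0 0 0 0 0 0", "grip": 15}}

```text
time_s: 25.55
tcp_pos: [0.6019, 0.1362, 0.0176]
ee_rot: [[-0.137, -0.991, 0.001], [-0.991, 0.137, 0.0], [-0.0, -0.001, -1.0]]
wrist_force: [-1.5, 0.1, 2.8]
gripper_width: 0.41
gripper_force: 30.0
```

{"fn": "play_rows", "kwargs": {"commands": "0 0 0.2 0 0 0;0 0 0.4 0 0 0;0 0 0.7 0 0 0;0 0 0.8 0 0 0;0 0 0.8 0 0 0;0 0 0 0 0 0;0 0 0 0 0 0"}}

```text
time_s: 26.25
tcp_pos: [0.6018, 0.1362, 0.1049]
ee_rot: [[-0.138, -0.99, 0.001], [-0.99, 0.138, 0.001], [-0.001, -0.001, -1.0]]
wrist_force: [-0.6, -1.1, -1.6]
gripper_width: 0.411
gripper_force: 30.0
```

```bash
python3 tr.py s11
```

```text
t 26.25 tcp [601.8 136.2 104.9] yang 172.1 F [-0.6 -1.1 -1.6] w 35.7 gf 30.0 tilt [0.001 0.001]
tray [ 533.7 -270.7] [167.9 122.2] yaxis ang 76.0
[[515.7, -210.6], [502.7, -263.0], [489.6, -315.4]]
[[577.8, -226.1], [564.8, -278.5], [551.7, -330.9]]
```

{"fn": "play_rows", "kwargs": {"commands": "-0.221 -0.894 0 0 0 -0.047;-0.221 -0.894 0 0 0 -0.047;-0.221 -0.894 0 0 0 -0.047;-0.221 -0.894 0 0 0 -0.047;-0.221 -0.894 0 0 0 -0.047;-0.221 -0.894 0 0 0 -0.047;-0.221 -0.894 0 0 0 -0.047;-0.221 -0.894 0 0 0 -0.047;-0.221 -0.894 0 0 0 -0.047;-0.221 -0.894 0 0 0 -0.047;-0.221 -0.894 0 0 0 -0.047;-0.221 -0.894 0 0 0 -0.047;-0.221 -0.894 0 0 0 -0.047;-0.221 -0.894 0 0 0 -0.047;-0.221 -0.894 0 0 0 -0.047;0 0 0 0 0 0;0 0 0 0 0 0"}}

```text
time_s: 28.0
tcp_pos: [0.5013, -0.2665, 0.1028]
ee_rot: [[-0.243, -0.97, -0.002], [-0.97, 0.243, 0.001], [-0.0, 0.003, -1.0]]
wrist_force: [0.1, 0.1, -0.1]
gripper_width: 0.41
gripper_force: 30.0
```

```bash
cat > tl.py <<'E'
# check unmoved tray: -y corners/edges via wrist+side clouds against s10 depth
from h import *
import sys
st(); p,d,_=cap('side',sys.argv[1]); a=load('s10')
m=np.zeros(d.shape,bool); m[300:375,270:365]=1
e=np.abs(d-a['d'])[m]; print('tray region depth diff: frac>6mm',(e>.006).mean().round(3),'img diff',np.abs(p.astype(int)-a['p'])[m].mean().round(2))
q=p.copy(); cv2.imwrite('pics/tl.png',q)
E
python3 tl.py s12
```

```text
t 28.0 tcp [ 501.3 -266.5  102.8] yang 166.0 F [ 0.1  0.1 -0.1] w 35.6 gf 30.0 tilt [-0.002  0.001]
tray region depth diff: frac>6mm 0.008 img diff 11.72
```

{"fn": "play_rows", "kwargs": {"commands": "0.03 0.02 -0.7 0 0 0;0 0 -0.8 0 0 0;0 0 -0.7 0 0 0;0 0 -0.5 0 0 0;0 0 -0.3 0 0 0;0 0 -0.2 0 0 0;0 0 -0.04 0 0 0;0 0 -0.03 0 0 0;0 0 0 0 0 0;0 0 0 0 0 0"}}

```text
time_s: 29.05
tcp_pos: [0.5036, -0.2658, 0.0066]
ee_rot: [[-0.241, -0.97, 0.001], [-0.97, 0.241, -0.0], [0.0, -0.001, -1.0]]
wrist_force: [0.0, -0.1, 0.5]
gripper_width: 0.414
gripper_force: 30.0
```

{"fn": "play_rows", "kwargs": {"commands": "0 0 -0.06 0 0 0;0 0 -0.05 0 0 0;0 0 0 0 0 0"}}

```text
time_s: 29.35
tcp_pos: [0.5034, -0.2658, 0.0036]
ee_rot: [[-0.241, -0.971, 0.001], [-0.971, 0.241, -0.0], [0.0, -0.001, -1.0]]
wrist_force: [-0.9, 1.0, 4.6]
gripper_width: 0.412
gripper_force: 30.0
```

{"fn": "play_rows", "kwargs": {"commands": "0 0 0 0 0 0;0 0 0 0 0 0;0 0 0 0 0 0;0 0 0.5 0 0 0;0 0 0.8 0 0 0;0 0 0.8 0 0 0;0 0 0.9 0 0 0;0 0 0 0 0 0", "grip": 52}}

```text
time_s: 30.15
tcp_pos: [0.5059, -0.2667, 0.0966]
ee_rot: [[-0.24, -0.971, 0.008], [-0.971, 0.24, -0.003], [0.001, -0.008, -1.0]]
wrist_force: [1.4, -0.0, -0.1]
gripper_width: 0.599
gripper_force: 0.0
```

{"fn": "play_rows", "kwargs": {"commands": "0.215 0.914 0 0 0 0.044;0.215 0.914 0 0 0 0.044;0.215 0.914 0 0 0 0.044;0.215 0.914 0 0 0 0.044;0.215 0.914 0 0 0 0.044;0.215 0.914 0 0 0 0.044;0.215 0.914 0 0 0 0.044;0.215 0.914 0 0 0 0.044;0.215 0.914 0 0 0 0.044;0.215 0.914 0 0 0 0.044;0.215 0.914 0 0 0 0.044;0.215 0.914 0 0 0 0.044;0.215 0.914 0 0 0 0.044;0.215 0.914 0 0 0 0.044;0.215 0.914 0 0 0 0.044;0.215 0.914 0 0 0 0.044;0 0 0 0 0 0;0 0 0 0 0 0"}}

```text
time_s: 31.95
tcp_pos: [0.6057, 0.1732, 0.0914]
ee_rot: [[-0.137, -0.991, -0.002], [-0.991, 0.137, -0.001], [0.001, 0.002, -1.0]]
wrist_force: [-0.3, -0.2, -0.8]
gripper_width: 0.595
gripper_force: 0.0
```

```bash
python3 tr.py s13; python3 - <<'E'
from h import *
z=load('s13'); X,u,v=cloud(z)
for c in((.49,-.3155),(.5027,-.263)):
    m=(np.hypot(X[:,0]-c[0],X[:,1]-c[1])<.027)&(X[:,2]>.036)&(X[:,2]<.07); q=X[m]*1000; print('servo',m.sum(),q.min(0),q.max(0),np.median(q,0))
E
```

```text
t 31.95 tcp [605.7 173.2  91.4] yang 172.1 F [-0.3 -0.2 -0.8] w 51.7 gf 0.0 tilt [-0.002 -0.001]
tray [ 533.5 -271.4] [167.1 122.2] yaxis ang 76.2
[[515.4, -211.4], [502.5, -263.8], [489.6, -316.2]]
[[577.5, -226.7], [564.6, -279.1], [551.7, -331.5]]
servo 358 [ 470.55225112 -332.20505194   36.51221856] [ 509.56422274 -298.67790248   49.36183326] [ 489.7033954  -318.29779296   43.34100351]
servo 307 [ 483.31200385 -280.4596454    36.05143459] [ 522.94171466 -248.03559999   48.99528396] [ 502.82661009 -266.860682     43.40587959]
```

{"fn": "play_rows", "kwargs": {"commands": "0.03 0 -0.7 0 0 0;0 0 -0.8 0 0 0;0 0 -0.6 0 0 0;0 0 -0.42 0 0 0;0 0 0 0 0 0;0 0 0 0 0 0", "grip": 56}}

```text
time_s: 32.6
tcp_pos: [0.6077, 0.1726, 0.0175]
ee_rot: [[-0.138, -0.99, 0.001], [-0.99, 0.138, -0.0], [-0.0, -0.001, -1.0]]
wrist_force: [-0.7, -0.2, -0.7]
gripper_width: 0.642
gripper_force: 0.0
```

{"fn": "play_rows", "kwargs": {"commands": "0 0 0 0 0 0;0 0 0 0 0 0;0 0 0 0 0 0;0 0 0 0 0 0;0 0 0 0 0 0", "grip": 15}}

```text
time_s: 33.1
tcp_pos: [0.6074, 0.1732, 0.0177]
ee_rot: [[-0.137, -0.991, 0.001], [-0.991, 0.137, 0.0], [-0.0, -0.001, -1.0]]
wrist_force: [-1.8, -0.7, 2.8]
gripper_width: 0.411
gripper_force: 30.0
```

{"fn": "play_rows", "kwargs": {"commands": "0 0 0.2 0 0 0;0 0 0.4 0 0 0;0 0 0.7 0 0 0;0 0 0.8 0 0 0;0 0 0.8 0 0 0;0 0 0 0 0 0;0 0 0 0 0 0"}}

```text
time_s: 33.8
tcp_pos: [0.6074, 0.1732, 0.105]
ee_rot: [[-0.138, -0.99, 0.001], [-0.99, 0.138, 0.001], [-0.001, -0.001, -1.0]]
wrist_force: [0.4, 0.2, -0.9]
gripper_width: 0.408
gripper_force: 30.0
```

```bash
python3 tr.py s14
```

```text
t 33.8 tcp [607.4 173.2 105. ] yang 172.1 F [ 0.4  0.2 -0.9] w 35.5 gf 30.0 tilt [0.001 0.001]
tray [ 533.6 -270.9] [167.9 122.1] yaxis ang 76.1
[[515.6, -210.8], [502.6, -263.2], [489.6, -315.6]]
[[577.7, -226.2], [564.7, -278.6], [551.7, -331.0]]
```

{"fn": "play_rows", "kwargs": {"commands": "-0.204 -0.853 0 0 0 -0.047;-0.204 -0.853 0 0 0 -0.047;-0.204 -0.853 0 0 0 -0.047;-0.204 -0.853 0 0 0 -0.047;-0.204 -0.853 0 0 0 -0.047;-0.204 -0.853 0 0 0 -0.047;-0.204 -0.853 0 0 0 -0.047;-0.204 -0.853 0 0 0 -0.047;-0.204 -0.853 0 0 0 -0.047;-0.204 -0.853 0 0 0 -0.047;-0.204 -0.853 0 0 0 -0.047;-0.204 -0.853 0 0 0 -0.047;-0.204 -0.853 0 0 0 -0.047;-0.204 -0.853 0 0 0 -0.047;-0.204 -0.853 0 0 0 -0.047;0 0 0 0 0 0;0 0 0 0 0 0"}}

```text
time_s: 35.55
tcp_pos: [0.5146, -0.2111, 0.1029]
ee_rot: [[-0.243, -0.97, -0.002], [-0.97, 0.243, 0.001], [0.0, 0.002, -1.0]]
wrist_force: [-1.1, -0.2, -0.1]
gripper_width: 0.413
gripper_force: 30.0
```

```bash
python3 tr.py s15
```

```text
t 35.55 tcp [ 514.6 -211.1  102.9] yang 165.9 F [-1.1 -0.2 -0.1] w 35.9 gf 30.0 tilt [-0.002  0.001]
tray [ 533.5 -271.3] [167.1 121.9] yaxis ang 76.1
[[515.4, -211.2], [502.4, -263.7], [489.5, -316.1]]
[[577.5, -226.6], [564.6, -279.0], [551.7, -331.4]]
```

{"fn": "play_rows", "kwargs": {"commands": "0.03 0.02 -0.7 0 0 0;0 0 -0.8 0 0 0;0 0 -0.7 0 0 0;0 0 -0.5 0 0 0;0 0 -0.3 0 0 0;0 0 -0.2 0 0 0;0 0 -0.05 0 0 0;0 0 -0.05 0 0 0;0 0 0 0 0 0;0 0 0 0 0 0"}}

```text
time_s: 36.6
tcp_pos: [0.5168, -0.2103, 0.0057]
ee_rot: [[-0.241, -0.97, 0.001], [-0.97, 0.241, -0.0], [-0.0, -0.001, -1.0]]
wrist_force: [0.1, -0.1, -0.2]
gripper_width: 0.411
gripper_force: 30.0
```

{"fn": "play_rows", "kwargs": {"commands": "0 0 -0.05 0 0 0;0 0 -0.03 0 0 0;0 0 0 0 0 0"}}

```text
time_s: 36.9
tcp_pos: [0.5168, -0.2103, 0.0037]
ee_rot: [[-0.241, -0.97, 0.001], [-0.97, 0.241, -0.0], [0.0, -0.001, -1.0]]
wrist_force: [-1.4, 1.0, 5.4]
gripper_width: 0.411
gripper_force: 30.0
```

{"fn": "play_rows", "kwargs": {"commands": "0 0 0 0 0 0;0 0 0 0 0 0;0 0 0 0 0 0;0 0 0.5 0 0 0;0 0 0.9 0 0 0;0 0 0.9 0 0 0;0 0 0.9 0 0 0;0 0 0 0 0 0", "grip": 52}}

```text
time_s: 37.7
tcp_pos: [0.5193, -0.2109, 0.1026]
ee_rot: [[-0.241, -0.971, 0.008], [-0.971, 0.241, -0.002], [-0.0, -0.009, -1.0]]
wrist_force: [0.0, -0.6, 0.8]
gripper_width: 0.602
gripper_force: 0.0
```

{"fn": "play_rows", "kwargs": {"commands": "0.0895 0.96 0 0 0 0;0.0895 0.96 0 0 0 0;0.0895 0.96 0 0 0 0;0.0895 0.96 0 0 0 0;0.0895 0.96 0 0 0 0;0.0895 0.96 0 0 0 0;0.0895 0.96 0 0 0 0;0.0895 0.96 0 0 0 0;0.0895 0.96 0 0 0 0;0.0895 0.96 0 0 0 0;0.0895 0.96 0 0 0 0;0.0895 0.96 0 0 0 0;0.0895 0.96 0 0 0 0;0.0895 0.96 0 0 0 0;0.0895 0.96 0 0 0 0;0.0895 0.96 0 0 0 0;0.0895 0.96 0 0 0 0;0.0895 0.96 0 0 0 0;0.0895 0.96 0 0 0 0;0 0 0 0 0 0"}}

```text
time_s: 39.7
tcp_pos: [0.5672, 0.34, 0.097]
ee_rot: [[-0.239, -0.971, -0.0], [-0.971, 0.239, -0.0], [0.0, 0.0, -1.0]]
wrist_force: [0.9, -0.3, 0.8]
gripper_width: 0.596
gripper_force: 0.0
```

```bash
python3 tr.py s16; python3 - <<'E'
from h import *
z=load('s16'); X,u,v=cloud(z)
for c in((.49,-.3155),(.5027,-.263),(.5156,-.211)):
    m=(np.hypot(X[:,0]-c[0],X[:,1]-c[1])<.027)&(X[:,2]>.036)&(X[:,2]<.07); q=X[m]*1000; print('servo',m.sum(),q.min(0),q.max(0),np.median(q,0))
cap('scene','c16');p,_,_=cap('wrist','w16'); a=z['p']
cv2.imwrite('pics/w16.png',cv2.hconcat([cv2.resize(a[120:380,220:440],(339,400),interpolation=cv2.INTER_CUBIC),cv2.resize(p[:,100:540],(440,400))]))
E
```

```text
t 39.7 tcp [567.2 340.   97. ] yang 166.2 F [ 0.9 -0.3  0.8] w 51.9 gf 0.0 tilt [-0. -0.]
tray [ 533.7 -271.1] [167.4 122.2] yaxis ang 76.1
[[515.5, -211.1], [502.6, -263.5], [489.7, -315.9]]
[[577.7, -226.4], [564.7, -278.8], [551.8, -331.2]]
servo 357 [ 470.49620014 -332.58970365   36.9804597 ] [ 509.5056525  -299.2933388    48.95176709] [ 489.96290248 -318.29615388   43.35629409]
servo 312 [ 483.34284139 -280.62576512   36.13812799] [ 522.92183007 -246.8743105    49.6254995 ] [ 502.64085254 -267.16096419   43.31957079]
servo 264 [ 495.77525631 -227.31512058   36.10930056] [ 535.96972904 -195.98149045   49.77539451] [ 515.24280614 -215.0171173    43.25069742]
```

View pics/w16.png

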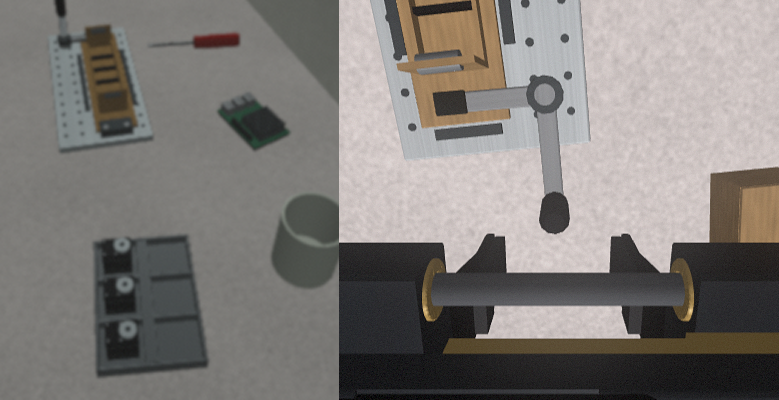

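Left: three servos upright in the tray's left column. Right: empty carton, toe across the foot, knob at (554,213).

{"fn": "play_rows", "kwargs": {"commands": "0.03 -0.11 0 0 0 0;0 0 -0.8 0 0 0;0 0 -0.8 0 0 0;0 0 -0.5 0 0 0;0 0 -0.3 0 0 0;0 0 0 0 0 0;0 0 0 0 0 0"}}

```text
time_s: 40.55
tcp_pos: [0.5689, 0.3338, 0.0274]
ee_rot: [[-0.241, -0.97, 0.001], [-0.97, 0.241, 0.001], [-0.001, -0.001, -1.0]]
wrist_force: [-1.6, 0.6, 0.9]
gripper_width: 0.596
gripper_force: 0.0
```

{"fn": "play_rows", "kwargs": {"commands": "0 0 0 0 0 0;0 0 0 0 0 0;0 0 0 0 0 0;0 0 0 0 0 0;0 0 0 0 0 0;0 0 0 0 0 0;0 0 0 0 0 0", "grip": 0}}

```text
time_s: 41.25
tcp_pos: [0.5683, 0.3337, 0.0268]
ee_rot: [[-0.241, -0.97, 0.0], [-0.97, 0.241, 0.0], [-0.0, -0.0, -1.0]]
wrist_force: [-0.9, 0.1, 0.8]
gripper_width: 0.22
gripper_force: 30.0
```

```bash
python3 - <<'E'
from h import *
st(); pv=np.array([556.6,259.8]); a=np.radians(np.linspace(81.5,171.9,16)); p=pv+77.8*np.c_[np.cos(a),np.sin(a)]
print(p[0],p[-1]); print((np.diff(p,axis=0)/30).round(3).tolist())
for f in('w16','w4','w2'):
  X,u,v=cloud(load(f)); X=X*1000
  m=(X[:,2]>24)&(X[:,2]<31)&(np.abs(X[:,0]-592)<20)&(np.abs(X[:,1]-255)<16); q=X[m]
  print(f,m.sum(),cv2.minAreaRect(q[:,:2].astype(np.float32)) if m.sum()>10 else '')
  m=(X[:,2]>64)&(X[:,2]<80)&(np.hypot(X[:,0]-568,X[:,1]-337)<25); q=X[m]
  if m.sum()>10: print(f,'knob',cv2.minEnclosingCircle(q[:,:2].astype(np.float32)))
E
```

```text
t 41.25 tcp [568.3 333.7  26.8] yang 166.0 F [-0.9  0.1  0.8] w 19.1 gf 30.0 tilt [0. 0.]
[568.09957219 336.74543417] [479.57615943 270.76211584]
[[-0.271, 0.026], [-0.273, -0.003], [-0.271, -0.031], [-0.266, -0.059], [-0.258, -0.087], [-0.248, -0.114], [-0.235, -0.139], [-0.219, -0.163], [-0.2, -0.185], [-0.18, -0.205], [-0.157, -0.223], [-0.133, -0.238], [-0.107, -0.251], [-0.08, -0.261], [-0.053, -0.268]]
w16 1215 ((591.9105224609375, 254.61134338378906), (14.63766860961914, 42.63124084472656), 79.27610778808594)
w16 knob ((569.6163330078125, 337.03765869140625), 9.947569847106934)
w4 522 ((591.7598266601562, 253.87057495117188), (14.322224617004395, 41.296852111816406), 81.7740478515625)
w4 knob ((569.8274536132812, 337.0232849121094), 9.817483901977539)
w2 0
```

{"fn": "play_rows", "kwargs": {"commands": "-0.261 0.025 0 0 0 0.702;-0.262 -0.003 0 0 0 0.702;-0.261 -0.03 0 0 0 0.702;-0.256 -0.057 0 0 0 0.702;-0.248 -0.084 0 0 0 0.702;-0.238 -0.11 0 0 0 0.702;-0.226 -0.134 0 0 0 0.702;-0.211 -0.157 0 0 0 0.702;-0.192 -0.178 0 0 0 0.702;-0.173 -0.197 0 0 0 0.702;-0.151 -0.214 0 0 0 0.702;-0.128 -0.229 0 0 0 0.702;-0.103 -0.241 0 0 0 0.702;-0.077 -0.251 0 0 0 0.702;-0.051 -0.258 0 0 0 0.702;0 0 0 0 0 0;0 0 0 0 0 0"}}

```text
time_s: 42.95
tcp_pos: [0.4824, 0.2699, 0.0268]
ee_rot: [[0.972, -0.235, -0.001], [-0.235, -0.972, -0.001], [-0.001, 0.001, -1.0]]
wrist_force: [-5.5, -0.4, 4.6]
gripper_width: 0.222
gripper_force: 30.0
```

{"fn": "play_rows", "kwargs": {"commands": "0 0 0 0 0 0;0 0 0 0 0 0;0 0 0 0 0 0;0 0 0 0 0 0;0 0 1 0 0 0;0 0 1 0 0 0;0 0 1 0 0 0;0 0 1 0 0 0;0 -0.9 0 0 0 -0.9;0 -0.9 0 0 0 -0.9;0 -0.9 0 0 0 -0.9;0 -0.9 0 0 0 -0.9;0 0 0 0 0 -0.9;0 0 0 0 0 -0.9;0 0 0 0 0 -0.9;0 0 0 0 0 -0.9;0 0 0 0 0 -0.9;0 0 0 0 0 -0.9;0 0 0 0 0 0", "grip": 60}}

```text
time_s: 44.85
tcp_pos: [0.4832, 0.162, 0.1466]
ee_rot: [[-0.015, -1.0, 0.0], [-1.0, 0.015, 0.0], [-0.0, -0.0, -1.0]]
wrist_force: [-0.4, 0.4, -1.4]
gripper_width: 0.692
gripper_force: 0.0
```

```bash
python3 - <<'E'
from h import *
st(); p,_,_=cap('wrist','w17'); s,_,_=cap('side','s17')
for f in('w17','s17'):
  X,u,v=cloud(load(f)); X=X*1000
  m=(X[:,2]>62)&(X[:,2]<80)&(np.hypot(X[:,0]-479,X[:,1]-270)<30); q=X[m]
  if m.sum()>10: print(f,'knob',cv2.minEnclosingCircle(q[:,:2].astype(np.float32)))
  for n,c in(('toe',(563,306)),('arm',(513,265))):
    m=(X[:,2]>22)&(X[:,2]<31)&(np.hypot(X[:,0]-c[0],X[:,1]-c[1])<22); q=X[m]
    if m.sum()>10: print(f,n,m.sum(),cv2.minAreaRect(q[:,:2].astype(np.float32)))
  m=(X[:,2]>31)&(X[:,2]<42)&(np.hypot(X[:,0]-557,X[:,1]-260)<20); q=X[m]
  if m.sum()>10: print(f,'boss',cv2.minEnclosingCircle(q[:,:2].astype(np.float32)))
E
```

```text
t 44.85 tcp [483.2 162.  146.6] yang 179.2 F [-0.4  0.4 -1.4] w 60.2 gf 0.0 tilt [0. 0.]
w17 knob ((480.44317626953125, 270.2411804199219), 10.043989181518555)
w17 toe 239 ((563.6000366210938, 300.90740966796875), (32.1151237487793, 15.190857887268066), 82.81526947021484)
s17 knob ((478.33837890625, 267.5963439941406), 8.878432273864746)
s17 toe 48 ((560.7827758789062, 305.647216796875), (41.763675689697266, 14.70413875579834), 77.46214294433594)
s17 arm 63 ((511.82989501953125, 264.0004577636719), (15.61932373046875, 41.45295715332031), 80.15628814697266)
s17 boss ((556.1790771484375, 257.427001953125), 10.25900936126709)
```

```bash
python3 tr.py s18; python3 - <<'E'
from h import *
a=load('s18'); w=load('w17')['p']
for n,s in(('mug',(395,240,455,308)),('board',(360,178,410,218)),('driver',(315,138,380,156)),('lid',(180,60,225,125))):
    b=load('side' if n!='lid' else 's5'); i=np.s_[s[1]:s[3],s[0]:s[2]]; print(n,np.abs(a['p'][i].astype(int)-b['p'][i]).mean().round(2))
cv2.imwrite('pics/end.png',cv2.hconcat([cv2.resize(a['p'][40:380,170:460],(384,450)),cv2.resize(w[:,:],(416,260))if 0 else cv2.resize(w[:,0:360],(405,450))]))
E
```

```text
t 44.95 tcp [483.3 162.1 146.6] yang 179.3 F [-0.2 -0.6 -0.1] w 60.1 gf 0.0 tilt [0. 0.]
tray [ 533.6 -271.4] [167.3 122.2] yaxis ang 76.2
[[515.4, -211.3], [502.6, -263.8], [489.7, -316.2]]
[[577.6, -226.6], [564.7, -279.0], [551.8, -331.5]]
mug 0.75
board 0.84
driver 0.91
lid 42.55
```

View pics/end.png

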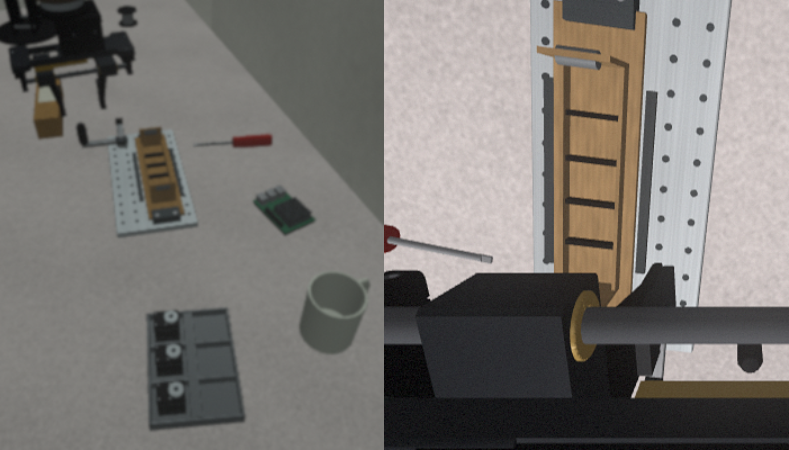

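The carton is empty and still in its nest, with the toe pointing away along its length. The servos are in the tray, the lid is standing at (48,115), and the bystanders haven't moved.

```bash
python3 -c "
from h import *
print(r.finish_job())"
```

```text
the job is handed in; nothing more can be done
None
```

I handed the job in at about 45 s: the lid stands open side down on the desk, and all three servos are upright in separate tray compartments. The empty carton is in its nest and the lever is swung back to within about 1°; the mug, board and screwdriver did not move.

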